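# Probe four pads and mark the high one

### The job

One of the four steel pads on the test plate stands a few millimetres high. Take the spring probe from its stand and, holding it upright, touch its tip lightly to the middle of each pad in turn, starting at the pad beside the blue dot and going round clockwise seen from above, never pushing the plunger to the end of its stroke. Then put the probe back in its stand, and after that set the red marker flat on the middle of the high pad; leave the tin and the paint tube where they are.

Things in the scene. Friction and masses are not known exactly. Their poses are not given: they have to be found in the camera images.
- plate: Fixed grey metal plate, 150 (x) x 190 (y) x 18 mm, flat on the bench, turned up to 0.6 rad about z. Origin: centre of its underside, z up. Carries four rigid round steel pads, 32 mm diameter, at x = +-45, y = +-60 mm. Three stand 8 mm above the plate; one, different from run to run, stands 11 mm above it (3 mm high).
- probe: Loose probe, 0.13 kg, upright in its stand. Origin on its axis at the underside of the dark steel collar (36 mm diameter, z = 0 to 5 mm), z up. Above the collar: black round grip, 20 mm diameter, to z = 55, yellow cap to 62 mm. Below: steel barrel, 14 mm diameter, to z = -30, then the thin spring plunger (6 mm), end at z = -50 mm when not pressed.
- probe_tip (a point): Rounded brass end of the probe's plunger, 50 mm below the underside of the collar when not pressed; moves with the plunger.
- plunger (a joint): How far the probe's spring plunger is pushed in: 0 m out (rest), at most 0.012 m (end of stroke). It takes about 1.0 N to start and 0.35 N more for each mm: 2.1 N at 3 mm, 4.5 N at 10 mm.
- stand: Fixed grey block 52 x 52 mm on a black foot 80 x 80 x 8 mm, 62 mm high in all, left or right of the plate, with an upright round hole of 24 mm diameter (mouth widened by 3 mm). The probe hangs in it, collar resting on the block's top. Origin: centre of the underside, z up.
- stand_top (a point): Centre of the hole's mouth at the top of the stand, 62 mm above the bench. The probe's origin lies within a few mm of here when it is in its stand.
- marker: Red round marker puck, 30 mm diameter, 14 mm high, with a shallow dish in its top, 0.03 kg, loose on the bench on the other side of the plate from the stand. Origin at the centre of its underside, z up.
- pad_1 (a point): Centre of the near-left pad (the one beside the blue dot (16 mm) at the plate corner; x = -45, y = 60 mm in the plate's frame), 26 mm above the bench: the top of the pad if it is an ordinary one, 3 mm below its top if it is the high one. Pads 1 to 4 go round clockwise seen from above.
- pad_2 (a point): Centre of the far-left pad (x = 45, y = 60 mm in the plate's frame), 26 mm above the bench: the top of the pad if it is an ordinary one, 3 mm below its top if it is the high one. Pads 1 to 4 go round clockwise seen from above.
- pad_3 (a point): Centre of the far-right pad (x = 45, y = -60 mm in the plate's frame), 26 mm above the bench: the top of the pad if it is an ordinary one, 3 mm below its top if it is the high one. Pads 1 to 4 go round clockwise seen from above.
- pad_4 (a point): Centre of the near-right pad (x = -45, y = -60 mm in the plate's frame), 26 mm above the bench: the top of the pad if it is an ordinary one, 3 mm below its top if it is the high one. Pads 1 to 4 go round clockwise seen from above.
- pill_tin: Bystander: white round tin, 47 mm diameter, 21 mm high, loose beyond the work. Origin at the centre of its underside.
- paint_tube: Bystander: small ochre paint tube with black cap, lying, 21 x 93 x 19 mm, loose beyond the work. Origin at the centre of its underside.
Not all that is in view belongs to the job. There is more than one size of the plate; the one meant has the size given above. What is shaped like the probe but pink is not meant.

How it is judged:
By the outcome, as a careful person would: the job done as asked, in the order asked, and still so for the second after the job is handed in, with the robot touching nothing.
It also fails if it takes over 67 s, if anything falls off the work surface, if the arm or the gripper's body presses on something with over 40 N, if the wrist force passes 120 N, or if a joint passes its speed limit or range.

### The arm

A 7-joint arm with a two-finger parallel gripper is mounted at the origin on a cart in front of the work surface, level with it; the furniture and walls round the work are solid. World frame = base frame: x ahead of the robot, y to its left, z up, the work surface at z = 0. Lengths are in m, angles in rad, forces in N, time in s.
With the tool pointing down it reaches from about 0.4 to 0.85 m from the base axis. Payload 10.4 kg.
Tool frame: the origin (TCP) lies on the centre line of the jaws, within the pads' length; the fingertips stand r.tip_extent ahead of it and the grasp point (between the pads) lies 3 mm ahead of it (r.tip_extent is the distance from the TCP to the fingertips, in m); z points along the fingers, y is the direction in which the jaws open and shut (so a half turn about z gives the same grasp; the last joint's range is limited). The gripper opens to 87 mm and grips with 3 to 60 N. Pads are 19 mm wide; open, the fingers measure 117 mm over their backs; the gripper's body (75 mm by 190 mm) begins 51 mm behind the grasp point.
Start: joints at [-1.282, 0.332, -0.065, 1.46, 0.022, 1.35, -0.088], TCP at [0.192, 0.595, 0.224] pointing down, gripper open.
Joint ranges: [-2.6, 2.6], [-0.5, 2.12], [-1.47, 1.34], [0.16, 2.42], [-1.27, 4.41], [0.06, 2.06], [-2.6, 2.6]. Speed limits (rad/s): [2.22, 2.22, 2.79, 2.79, 3.14, 3.14, 3.14].

### API

Orientations are given as a unit quaternion [x, y, z, w].
In Python, from bench import r gives the robot as it stands. The module is installed in compiled form; this text tells all that it offers.
- The arm moves only by the shell command python3 -m jog 'ROWS' [FORCE]. ROWS is JSON, a list of rows, each a list of 5 numbers: the shift along the tool's x, y, z in cm, then the turn about the tool's z in rad, then the closure, from 0 (fully open) to 1 (shut). A call has exactly 10 rows; each row shifts and turns the pose as measured when the row begins, along the tool's axes as they then stand; what a row does not reach is not made up. A row lasts 1/10 s, in which the tool goes at most 50 mm and 8.59 degrees, less where a joint would pass 70% of its speed; a pose out of reach is approached as far as the arm can. A call with a gripper value outside its range is refused whole. The fingers move at their own pace and stop on an object; FORCE is the grip in N (left out, the last holds). Time passes only in rows, so rows that do not move let the fingers close, or fill a call up. It gives the time, the measured TCP pose, the force and the opening at its end, in the units of the state.
- r.read_state(): the state, without advancing time (a new reading comes with each control period).
- r.camera(name): name is "side" or "top" or "wrist"; returns a dict with "pixels" (384x512x3 uint8, red, green, blue), "fx", "fy", "cx", "cy" (pixels), "camera_from_world" (4x4, takes a point from world to camera coordinates). Camera axes: x right, y up, looking along -z (the intrinsics and any distortion apply to the point x, -y, -z); pixel columns grow to the right and rows downward; lengths in m; the calibration is good to about 2 mm. A picture is of the moment at which its call begins. There is no depth.
- r.close_job(): hands the job in, once; it reports no verdict.
The state is a dict: "time": time; "joint_positions": joint angles; "joint_vel": joint speeds; "joint_torque": joint torques, N m; "ee_pos": TCP position; "eef_rot": TCP orientation; "ft_force": force on the tool from outside, world axes, zero at the start; "torque": the same for the moment, N m; "width": finger opening in m.
Only numpy, scipy, OpenCV 4.12 (cv2) and the standard library are available. Lean on these libraries where they do the work, as an engineer would, in place of code of your own. Each camera call takes 0.05 s, during which the arm holds its last target. There are 200 camera calls.

## Working session

There is one attempt and no reset: what is moved stays moved. The work goes in short steps, Python scripts to look and compute and a shell command to move; the robot and the scene stay as the last step left them, time stands still between calls to the robot, and variables do not carry over. Pictures are saved under pics/ and viewed, about 8 in all and at most 12, crops included, and the job is handed in when it is done.

```bash
mkdir -p pics; cat > h.py <<'E'
import numpy as np, cv2
from scipy.spatial.transform import Rotation as R
from bench import r
def grab(n,f):
    c=r.camera(n); cv2.imwrite('pics/'+f,c['pixels'][:,:,::-1]); np.save('pics/'+f+'.npy',{k:c[k] for k in c},allow_pickle=True); return c
def load(f): return np.load('pics/'+f+'.npy',allow_pickle=True).item()
def ray(c,u,v):
    M=np.array(c['camera_from_world']); d=np.array([(u-c['cx'])/c['fx'],-(v-c['cy'])/c['fy'],-1]); Rm=M[:3,:3]
    return -Rm.T@M[:3,3], Rm.T@d
def onz(c,u,v,z):
    o,d=ray(c,u,v); return o+d*(z-o[2])/d[2]
def proj(c,p):
    M=np.array(c['camera_from_world']); q=M[:3,:3]@np.array(p)+M[:3,3]
    return c['cx']+c['fx']*q[0]/-q[2], c['cy']-c['fy']*q[1]/-q[2]
def st():
    s=r.read_state(); return s
def delta(target,yaw=None):
    "shift in tool axes (cm); yaw: wanted direction of tool y (mod pi), turn about tool z"
    s=r.read_state(); Rm=R.from_quat(s['eef_rot']).as_matrix()
    d=Rm.T@(np.array(target)-s['ee_pos'])*100
    y=np.arctan2(Rm[1,1],Rm[0,1]); print('t',s['time'],'pos',np.round(s['ee_pos'],4),'z',np.round(Rm[:,2],3),'tooly yaw',round(y,3),'d cm',np.round(d,2),'F',np.round(s['ft_force'],2),'w',s['width'])
    if yaw is not None: print('turn',-(((yaw-y)+np.pi/2)%np.pi-np.pi/2))
E
python3 - <<'E'
from h import *
for n in('top','side'):
    c=grab(n,n+'1.png'); print(n,[k for k in c],c['fx'],c['cx'],c['cy'],np.round(c['camera_from_world'],3).tolist())
print(r.tip_extent); delta([.5,0,.3])
a=cv2.imread('pics/top1.png')
cv2.imwrite('pics/top1b.png',cv2.resize(a,(800,600),interpolation=cv2.INTER_CUBIC))
E
```

```text
top ['pixels', 'fx', 'fy', 'cx', 'cy', 'camera_from_world'] 424.6914442089472 253.62883278205203 191.21457928865047 [[0.024, -1.0, 0.006, 0.003], [0.988, 0.025, 0.151, -0.556], [-0.152, 0.002, 0.988, -1.19], [0.0, 0.0, 0.0, 1.0]]
side ['pixels', 'fx', 'fy', 'cx', 'cy', 'camera_from_world'] 425.04063985591125 252.36587005432938 193.04833694591846 [[0.916, -0.401, 0.022, -0.469], [0.196, 0.494, 0.847, -0.185], [-0.35, -0.772, 0.531, -0.898], [0.0, 0.0, 0.0, 1.0]]
0.022
t 0.1 pos [0.1916 0.5946 0.2232] z [-0.    -0.001 -1.   ] tooly yaw 1.259 d cm [-47.59 -47.14  -7.63] F [-0.54  0.5   0.18] w 0.08711776198868282
```

View pics/top1b.png

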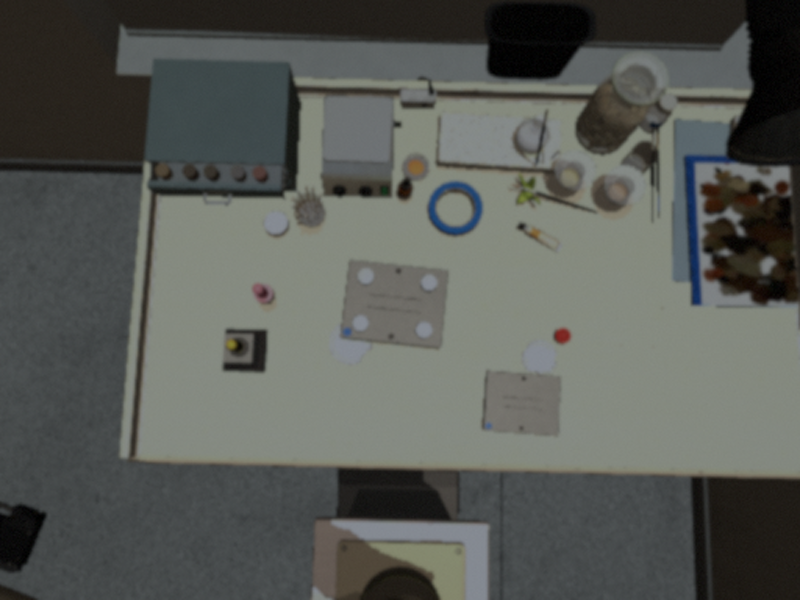

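View pics/side1.png

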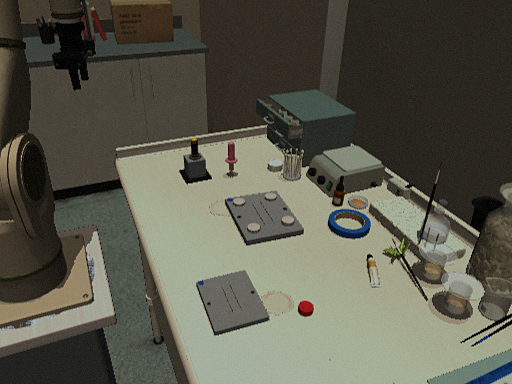

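Top view (800 px scale): the probe (yellow cap) is in its stand at (234,345). The pink lookalike is at (262,293). The padded plate is at (395,304), with the blue dot at (346,331). The pad-less smaller plate at (522,403) is a distractor. The red marker is at (562,336), the tin at (276,223) and the tube at (540,235). I choose the yellow-capped black probe, the plate with pads, and the red puck.

```bash
python3 - <<'E'
from h import *
c=load('top1.png'); s=load('side1.png')
k=1.5625
for n,u,v,z in [('cap',233,344,.124),('standfoot',245,350,.008),('p1',360,323,.026),('p2',366,276,.026),('p3',429,283,.026),('p4',424,330,.026),('dot',346,331,.018),('marker',562,335,.014),('pink',262,291,.1)]:
    p=onz(c,u/k,v/k,z); print(n,np.round(p,3), 'side px',np.round(proj(s,p),0))
im=cv2.imread('pics/top1.png')[150:260,130:390]
im2=cv2.imread('pics/side1.png')[125:265,165:335]
a=cv2.resize(im,(780,330),interpolation=cv2.INTER_CUBIC); b=cv2.resize(im2,(328,270),interpolation=cv2.INTER_CUBIC)
o=np.zeros((600,780,3),np.uint8); o[:330]=a; o[330:,:328]=b; cv2.imwrite('pics/crop1.png',o)
delta([0.445,.29,.25])
E
```

```text
cap [0.457 0.294 0.124] side px [195. 139.]
standfoot [0.456 0.299 0.008] side px [196. 174.]
p1 [0.51  0.083 0.026] side px [239. 201.]
p2 [0.6   0.075 0.026] side px [271. 196.]
p3 [ 0.589 -0.044  0.026] side px [288. 221.]
p4 [ 0.5   -0.037  0.026] side px [254. 227.]
dot [0.495 0.11  0.018] side px [231. 200.]
marker [ 0.498 -0.298  0.014] side px [307. 306.]
pink [0.554 0.255 0.1  ] side px [231. 147.]
t 0.1 pos [0.1916 0.5946 0.2232] z [-0.    -0.001 -1.   ] tooly yaw 1.259 d cm [-33.46 -21.22  -2.66] F [-0.54  0.5   0.18] w 0.08711776198868282
```

View pics/crop1.png

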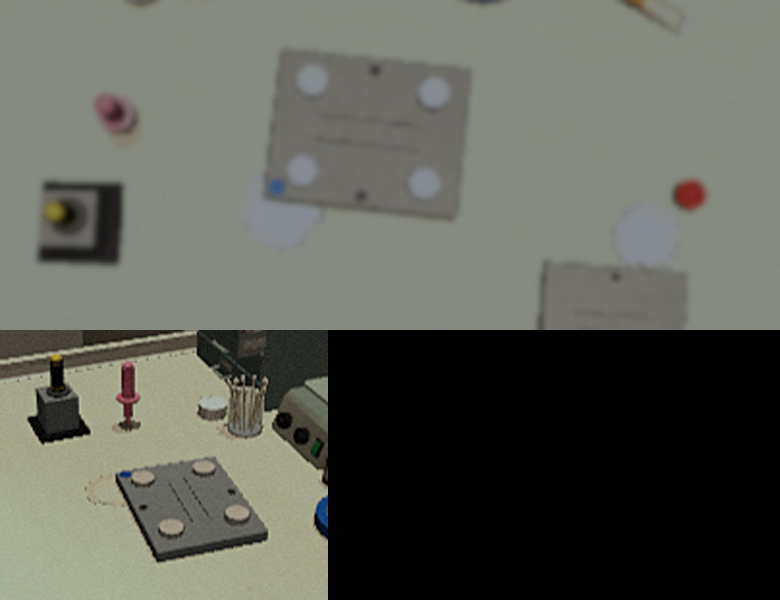

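The crop confirms it. The black, yellow-capped probe in the grey stand is at crop (57,212), the pink one at (112,110) is not meant, and the padded plate with the blue dot at (277,187) and the red puck at (690,195) are the right ones. Moving above the probe.

```bash
python3 -m jog '[[-3.83,-2.27,0.2,0,0],[-3.83,-2.27,0.2,0,0],[-3.83,-2.27,0.2,0,0],[-3.83,-2.27,0.2,0,0],[-3.83,-2.27,0.2,0,0],[-3.83,-2.27,0.2,0,0],[-3.83,-2.27,0.2,0,0],[-3.83,-2.27,0.2,0,0],[-3.83,-2.27,0.2,-0.15,0],[0,0,0,-0.15,0]]' 15
python3 - <<'E'
from h import *
c=grab('wrist','w1.png'); delta([.457,.294,.095],np.pi/2); print(r.read_state()['joint_positions'])
M=np.array(c['camera_from_world']);print(np.round(M,3).tolist(),c['fx']); print(-M[:3,:3].T@M[:3,3])
print(proj(c,[.457,.294,.124]),proj(c,[.457,.294,.067]))
E
```

```text
time: 1.1
ee_pos: [0.4614, 0.2848, 0.2002]
eef_rot: [0.007, 1.0, -0.003, -0.003]
ft_force: [0.0, 0.8, 0.4]
width: 0.0872
t 1.15 pos [0.4596 0.2871 0.2002] z [-0.006 -0.005 -1.   ] tooly yaw 1.569 d cm [ 0.2   0.74 10.52] F [-0.31  0.06 -0.57] w 0.0869063471810066
turn -0.0018154848372897714
[-0.79123655  0.16690696  0.16571691  1.71833983 -0.02807052  1.2665492
  0.94980786]
[[0.015, 1.0, -0.006, -0.29], [-0.964, 0.013, -0.265, 0.467], [-0.265, 0.01, 0.964, -0.25], [0.0, 0.0, 0.0, 1.0]] 314.17105198458523
[0.38809193 0.2869479  0.36267193]
(np.float64(265.35381893842066), np.float64(196.7051156220685)) (np.float64(263.5240590697801), np.float64(180.3467374879668))
```

View pics/w1.png

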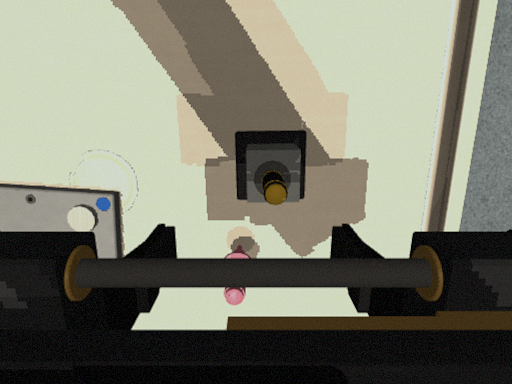

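The wrist view shows the cap at (275,193) and the stand top around (272,175). Pad 1 is at (82,217), the blue dot at (103,203) and the pink probe at (236,275). The arm was still settling, so I'll measure again by colour now that it is at rest.

```bash
python3 - <<'E'
from h import *
c=grab('wrist','w2.png'); p=c['pixels'].astype(int)
m=((p[...,0]-p[...,2]>50)&(p[...,0]>60)); m[215:]=0; m[:150]=0; m[:,:245]=0; m[:,305:]=0
ys,xs=np.where(m); print('n',len(xs),xs.min(),xs.max(),ys.min(),ys.max()); u,v=xs.mean(),ys.mean()
print(u,v,onz(c,u,v,.121))
# stand block corners (top) by grey
hsv=cv2.cvtColor(c['pixels'],cv2.COLOR_RGB2HSV); 
for row in (150,160,190): print(row,[tuple(x) for x in p[row,228:315:3].tolist()])
delta([*onz(c,u,v,.121)[:2],.095],np.pi/2)
E
```

```text
n 360 260 283 173 206
272.125 195.92777777777778 [0.45528797 0.30192887 0.121     ]
150 [(113, 103, 85), (109, 101, 87), (5, 0, 2), (4, 5, 17), (21, 23, 25), (6, 11, 7), (45, 46, 43), (48, 49, 48), (48, 48, 46), (48, 47, 42), (41, 40, 38), (47, 47, 41), (43, 43, 40), (45, 45, 42), (43, 41, 37), (41, 41, 41), (40, 41, 40), (44, 42, 39), (39, 43, 35), (49, 48, 46), (37, 39, 37), (47, 47, 42), (49, 51, 47), (17, 23, 23), (16, 19, 13), (45, 44, 34), (114, 102, 87), (110, 101, 86), (111, 99, 83)]
160 [(136, 121, 105), (136, 123, 104), (6, 0, 1), (19, 7, 9), (15, 12, 15), (33, 34, 33), (68, 65, 61), (68, 68, 64), (67, 69, 64), (67, 64, 62), (65, 65, 63), (67, 67, 63), (63, 61, 58), (70, 68, 64), (73, 69, 65), (68, 69, 65), (69, 67, 60), (70, 69, 63), (63, 63, 59), (65, 67, 63), (68, 68, 61), (72, 67, 65), (68, 67, 63), (82, 82, 74), (0, 0, 0), (65, 56, 45), (110, 101, 83), (110, 98, 86), (111, 101, 86)]
190 [(147, 132, 114), (142, 129, 110), (62, 52, 46), (27, 24, 23), (37, 31, 33), (28, 26, 23), (95, 96, 88), (96, 93, 90), (95, 92, 87), (56, 54, 51), (58, 56, 53), (52, 38, 0), (61, 48, 16), (116, 88, 25), (116, 89, 19), (122, 94, 31), (114, 87, 15), (111, 84, 11), (21, 21, 13), (73, 74, 67), (96, 93, 90), (99, 98, 92), (98, 98, 92), (49, 46, 44), (21, 18, 17), (147, 131, 112), (146, 134, 113), (148, 135, 115), (140, 129, 110)]
t 1.2 pos [0.4582 0.2893 0.2002] z [-0.006 -0.004 -1.   ] tooly yaw 1.559 d cm [ 0.24  1.31 10.52] F [ 0.15  0.64 -0.52] w 0.08715231947088097
turn -0.012036154290035572
```

```bash
python3 -m jog '[[0.1,0.5,2,0,0],[0,0.3,1.5,0,0],[0,0.1,1,0,0],[0,0,0,0,0],[0,0,0,0,0],[0,0,0,0,0],[0,0,0,0,0],[0,0,0,0,0],[0,0,0,0,0],[0,0,0,0,0]]'
cat >> h.py <<'E'
def cap(c,z=.124,win=None):
    p=c['pixels'].astype(int); m=((p[...,0]-p[...,2]>60)&(p[...,1]-p[...,2]>45)).astype(np.uint8)
    n,l,s,ce=cv2.connectedComponentsWithStats(m)
    for i in range(1,n):
        if s[i,4]>40: print('blob',s[i],np.round(ce[i],1),np.round(onz(c,*ce[i],z),4))
E
python3 - <<'E'
from h import *
for f in('w3.png',):
    c=grab('wrist',f); cap(c,.122)
delta([.456,.300,.095],np.pi/2)
t=grab('top','t2.png'); cap(t,.124)
E
```

```text
time: 2.2
ee_pos: [0.4544, 0.3037, 0.1562]
eef_rot: [0.013, 1.0, -0.0, -0.003]
ft_force: [0.5, -0.8, 0.9]
width: 0.087
blob [239 210  25  25 468] [250.8 222.2] [0.4554 0.3021 0.122 ]
t 2.25 pos [0.4544 0.3037 0.1562] z [-0.005 -0.    -1.   ] tooly yaw 1.545 d cm [-0.2  -0.37  6.12] F [ 0.1  -0.56  0.59] w 0.08684576315749949
turn -0.025832869109500223
```

View pics/w3.png

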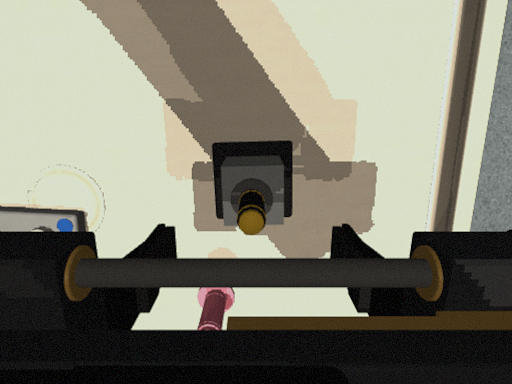

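The cap is at (251,222), which gives x=0.455, y=0.302, centred between the fingers. Descending and gripping.

```bash
python3 -m jog '[[-0.1,-0.15,1.2,-0.025,0],[0,0,1.2,0,0],[0,0,1.2,0,0],[0,0,1.2,0,0],[0,0,1.0,0,0],[0,0,0.3,0,0],[0,0,0,0,0.5],[0,0,0,0,1],[0,0,0,0,1],[0,0,0,0,1]]' 20
python3 - <<'E'
from h import *
delta([.4554,.3021,.095],np.pi/2)
E
```

```text
time: 3.3
ee_pos: [0.4545, 0.3014, 0.0885]
eef_rot: [-0.001, 1.0, -0.001, -0.003]
ft_force: [0.3, 0.1, 0.5]
width: 0.0628
t 3.3 pos [0.4545 0.3014 0.0885] z [-0.007 -0.002 -1.   ] tooly yaw 1.572 d cm [-0.08  0.07 -0.65] F [0.3  0.14 0.5 ] w 0.06282391602902239
turn 0.0012157867552142765
```

```bash
python3 -m jog '[[-0.08,0.06,-0.6,0,0.3],[0,0,0,0,0.3],[0,0,0,0,0.3],[0,0,0,0,1],[0,0,0,0,1],[0,0,0,0,1],[0,0,0,0,1],[0,0,0,0,1],[0,0,0,0,1],[0,0,0,0,1]]' 20
python3 - <<'E'
from h import *
delta([.4554,.3021,.095],np.pi/2)
E
```

```text
time: 4.3
ee_pos: [0.4559, 0.3025, 0.096]
eef_rot: [-0.001, 1.0, -0.0, -0.003]
ft_force: [-0.3, -0.4, 0.3]
width: 0.0193
t 4.3 pos [0.4559 0.3025 0.096 ] z [-0.006 -0.001 -1.   ] tooly yaw 1.572 d cm [ 0.05 -0.04  0.1 ] F [-0.26 -0.45  0.29] w 0.019251573546163397
turn 0.001248351400218617
```

```bash
python3 -m jog '[[0,0,-0.5,0,1],[0,0,-1,0,1],[0,0,-1.5,0,1],[0,0,-1.5,0,1],[0,0,-1.5,0,1],[0,0,-1,0,1],[-0.5,-2,-0.5,0,1],[-1,-4,0,0,1],[-1,-4,0,0,1],[-1,-4,0,0,1]]' 20
python3 - <<'E'
from h import *
delta([.51,.083,.17],np.pi/2)
E
```

```text
time: 5.3
ee_pos: [0.4908, 0.1655, 0.1789]
eef_rot: [-0.007, 1.0, 0.001, -0.002]
ft_force: [0.8, -1.1, -1.4]
width: 0.0193
t 5.3 pos [0.4908 0.1655 0.1789] z [-0.004  0.003 -1.   ] tooly yaw 1.584 d cm [-1.81 -8.27  0.86] F [ 0.8  -1.07 -1.38] w 0.01930080031877157
turn 0.01321376567941912
```

```bash
python3 -m jog '[[-0.6,-3,0.5,0,1],[-0.6,-2.5,0.5,0,1],[-0.3,-1,0,0,1],[0,0,0,0,1],[0,0,0,0,1],[0,0,0,0,1],[0,0,0,0,1],[0,0,0,0,1],[0,0,0,0,1],[0,0,0,0,1]]' 20
python3 - <<'E'
from h import *
c=grab('wrist','w4.png'); s=grab('side','s4.png'); t=grab('top','t4.png')
delta([.51,.083,.17],np.pi/2)
b=s['pixels'][150:270,190:340,::-1]; a=t['pixels'][155:235,205:300,::-1]
o=np.zeros((600,800,3),np.uint8); o[:384,:512]=c['pixels'][:,:,::-1]
a=cv2.resize(a,(285,240),interpolation=cv2.INTER_CUBIC); b=cv2.resize(b,(265,212),interpolation=cv2.INTER_CUBIC)
o[:240,515:]=a; o[384:596,:265]=b; cv2.imwrite('pics/c4.png',o)
E
```

```text
time: 6.3
ee_pos: [0.5076, 0.0982, 0.1715]
eef_rot: [-0.006, 1.0, 0.002, -0.001]
ft_force: [-0.1, -0.5, -2.0]
width: 0.0194
t 6.45 pos [0.5076 0.0979 0.1714] z [-0.002  0.004 -1.   ] tooly yaw 1.582 d cm [-0.22 -1.49  0.14] F [-0.66  0.44 -1.87] w 0.019018048575098232
turn 0.0115890809940431
```

View pics/c4.png

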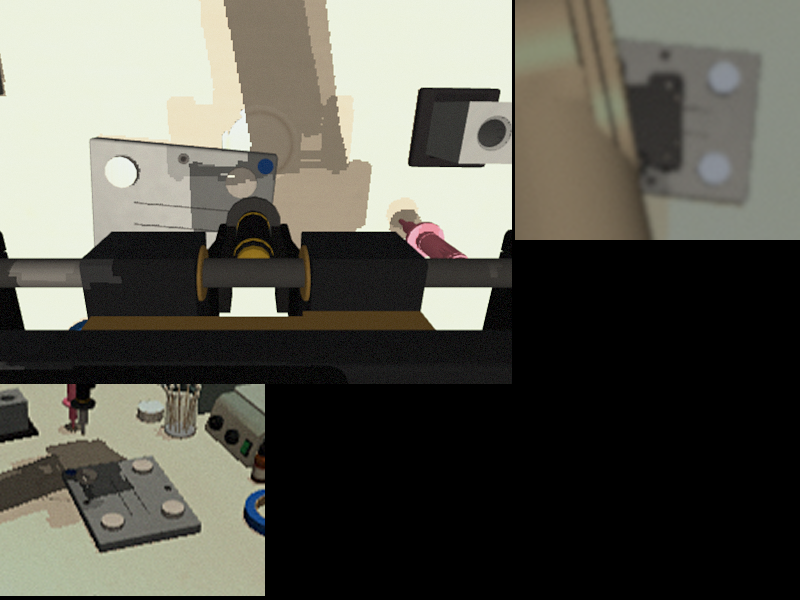

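The wrist view shows pad 1 (in shadow) at about (240,182), pad 4 at (122,171), the blue dot at (265,166) and the near plate corners at (91,138) and (277,153). The stand hole is at (492,132), and the probe hangs upright in the jaws. I'll fit the plate from these and from the four pads in the initial top view.

```bash
python3 - <<'E'
from h import *
from scipy.optimize import least_squares
w=load('w4.png'); t=load('top1.png')
p=w['pixels'].astype(int)
g=p.min(2); m=(g>225).astype(np.uint8); m[:,:95]=0; m[:,150:]=0; m[:148]=0; m[:,:][195:]=0
ys,xs=np.where(m); print('pad4',len(xs),xs.min(),xs.max(),ys.min(),ys.max(),xs.mean(),ys.mean())
# blue dot
b=(p[...,2]-p[...,0]>40); ys2,xs2=np.where(b[140:200,240:300]); print('dot',xs2.mean()+240,ys2.mean()+140,len(xs2))
dot=(xs2.mean()+240,ys2.mean()+140); p4=(xs.mean(),ys.mean())
tp=t['pixels'].min(2).astype(float)
guess={1:(360,323),2:(366,276),3:(429,283),4:(424,330)}
tops={}
for k,(u,v) in guess.items():
    u=int(u/1.5625);v=int(v/1.5625); q=tp[v-7:v+8,u-7:u+8]; th=(np.percentile(q,15)+np.percentile(q,90))/2
    yy,xx=np.where(q>th+5); tops[k]=(xx.mean()+u-7,yy.mean()+v-7); print('top pad',k,tops[k],len(xx),np.round(onz(t,*tops[k],.026),4))
print('wrist pad4',onz(w,*p4,.026),'pad1',onz(w,240,182,.026),'dot',onz(w,*dot,.018),'cornerNR',onz(w,91,138,.018),'NL',onz(w,277,153,.018),'hole',onz(w,492,132,.062))
L={1:(-.045,.06),2:(.045,.06),3:(.045,-.06),4:(-.045,-.06)}
def W(x,l,z): c,s=np.cos(x[2]),np.sin(x[2]); return np.array([x[0]+c*l[0]-s*l[1],x[1]+s*l[0]+c*l[1],z])
def res(x,useT,useW):
    e=[]
    if useT:
        for k in L: e+=list((np.array(proj(t,W(x,L[k],.026)))-tops[k])*2.8)
    if useW:
        for uv,l,z in[(p4,L[4],.0265),((240,182),L[1],.0265),((91,138),(-.075,-.095),.018),((277,153),(-.075,.095),.018)]:
            e+=list((np.array(proj(w,W(x,l,z)))-uv)*1.0)
    return np.array(e)
for a in((1,0),(0,1),(1,1)):
    s=least_squares(res,[.55,.02,-.08],args=a,loss='soft_l1'); print(a,np.round(s.x,4),np.round(s.fun,1) if 0 else np.round(res(s.x,*a),1))
    for k in L: print(k,np.round(W(s.x,L[k],.026),4))
E
```

```text
pad4 613 106 135 157 186 121.3115823817292 171.13703099510604
dot 265.0 166.0 179
top pad 1 (np.float64(230.27272727272728), np.float64(206.1060606060606)) 66 [0.512  0.0839 0.026 ]
top pad 2 (np.float64(233.768115942029), np.float64(175.8985507246377)) 69 [0.6021 0.0765 0.026 ]
top pad 3 (np.float64(274.4117647058824), np.float64(180.10294117647058)) 68 [ 0.5925 -0.0439  0.026 ]
top pad 4 (np.float64(271.3611111111111), np.float64(210.44444444444446)) 72 [ 0.5023 -0.0365  0.026 ]
wrist pad4 [ 0.49834798 -0.03255407  0.026     ] pad1 [0.50819079 0.08562196 0.026     ] dot [0.49308507 0.110794   0.018     ] cornerNR [ 0.46681364 -0.06258719  0.018     ] NL [0.47966983 0.1225988  0.018     ] hole [0.45323315 0.30215844 0.062     ]
(1, 0) [ 0.5522  0.02   -0.0807] [ 0.4 -0.2  0.3  0.2 -0.4  0.2 -0.3 -0.2]
1 [0.5122 0.0834 0.026 ]
2 [0.6019 0.0762 0.026 ]
3 [ 0.5922 -0.0434  0.026 ]
4 [ 0.5025 -0.0362  0.026 ]
(0, 1) [ 0.5481  0.0236 -0.0717] [-0.6  0.7  1.1 -0.5 -3.2 -0.3  1.1  0.5]
1 [0.5075 0.0867 0.026 ]
2 [0.5973 0.0803 0.026 ]
3 [ 0.5887 -0.0394  0.026 ]
4 [ 0.4989 -0.033   0.026 ]
(1, 1) [ 0.5507  0.0212 -0.092 ] [-1.1  0.6 -0.3  1.  -1.1  2.4 -2.   1.8 -1.9  2.  -0.6  3.2 -4.   0.4
 -0.1  5. ]
1 [0.5114 0.085  0.026 ]
2 [0.601  0.0768 0.026 ]
3 [ 0.59   -0.0427  0.026 ]
4 [ 0.5003 -0.0345  0.026 ]
```

```bash
python3 -m jog '[[-0.2,-0.7,1,0,1],[0,-0.5,1.2,0,1],[0,-0.1,1,0,1],[0,0,0.6,0,1],[0,0,0.3,0,1],[0,0,0,0,1],[0,0,0,0,1],[0,0,0,0,1],[0,0,0,0,1],[0,0,0,0,1]]' 20
cat >> h.py <<'E'
P={1:(.5098,.0851),2:(.5996,.0783),3:(.5904,-.0412),4:(.5007,-.0346)}
def favg(n=6):
    f=[]
    for i in range(n): r.camera('side'); f.append(r.read_state()['ft_force'])
    print('Favg',np.round(np.mean(f,0),2),'sd',np.round(np.std(f,0),2))
E
python3 - <<'E'
from h import *
w=load('w4.png'); print('held cap proj',proj(w,[.5076,.098,.1714+.028]))
c=grab('side','s5.png'); x=grab('wrist','w5.png')
delta([*P[1],.110],np.pi/2); favg(6)
s=r.read_state()['ee_pos']; tip=[s[0],s[1],s[2]-.084]; print(tip,'side px tip',proj(c,tip),'pad1',proj(c,[*P[1],.026]))
cap(w,.1714+.027);cap(x,s[2]+.027)
a=cv2.resize(c['pixels'][160:240,200:310,::-1],(770,560),interpolation=cv2.INTER_CUBIC); cv2.imwrite('pics/s5c.png',a)
E
```

```text
time: 7.45
ee_pos: [0.5096, 0.0835, 0.1263]
eef_rot: [-0.005, 1.0, 0.002, -0.001]
ft_force: [-0.1, 0.0, -0.9]
width: 0.0195
held cap proj (np.float64(252.7959083538978), np.float64(266.78433198823296))
t 7.55 pos [0.5096 0.0834 0.1262] z [-0.003  0.004 -1.   ] tooly yaw 1.582 d cm [-0.02  0.16  1.63] F [-0.02 -0.29 -2.1 ] w 0.0195257718068408
turn 0.010848517144452563
Favg [-0.13  0.17 -1.05] sd [0.31 0.47 0.42]
[np.float64(0.5094676776720504), np.float64(0.08328515000848508), np.float64(0.04200567452588584)] side px tip (np.float64(239.16138465434415), np.float64(196.28757095761546)) pad1 (np.float64(238.98752497666783), np.float64(201.00289266512615))
blob [240 212  27   9  46] [253.4 214.8] [0.4818 0.098  0.1984]
blob [235 238  37  14  86] [251.8 242.1] [0.4954 0.0974 0.1984]
blob [238 246  31  12 282] [253.1 252.5] [0.5007 0.0981 0.1984]
blob [239 212  28   9  48] [253.1 215. ] [0.4842 0.0831 0.153 ]
blob [235 238  38  15  83] [252.8 243.2] [0.4982 0.0831 0.153 ]
blob [238 246  32  12 281] [253.2 252.6] [0.503  0.0834 0.153 ]
```

View pics/s5c.png

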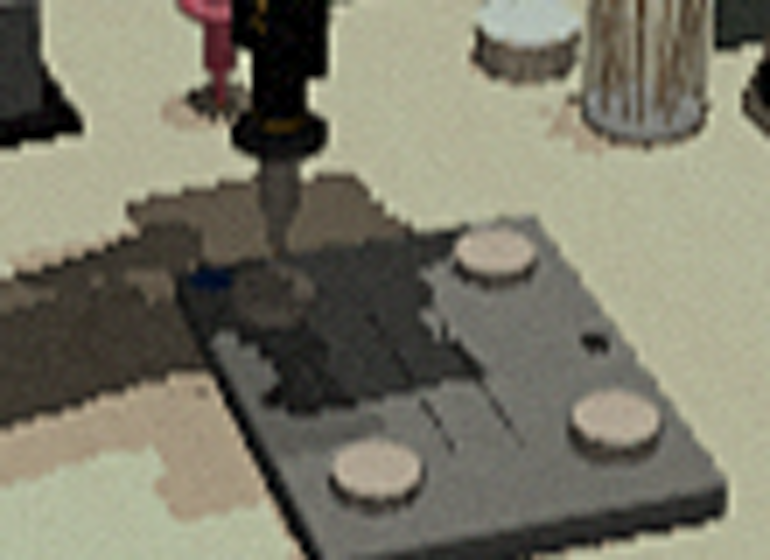

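The side view shows the tip at crop (278,250), right above pad 1's centre at (272,292), and both agree with the projections to about 1 px. Going down in two stages.

```bash
python3 -m jog '[[0,0.15,0.4,0,1],[0,0,0.4,0,1],[0,0,0.4,0,1],[0,0,0.2,0,1],[0,0,0,0,1],[0,0,0,0,1],[0,0,0,0,1],[0,0,0,0,1],[0,0,0,0,1],[0,0,0,0,1]]' 20
python3 - <<'E'
from h import *
favg(6); delta([*P[1],.107],np.pi/2)
E
```

```text
time: 8.85
ee_pos: [0.5093, 0.085, 0.1106]
eef_rot: [-0.005, 1.0, 0.002, -0.002]
ft_force: [-0.1, -0.6, -1.1]
width: 0.0196
Favg [-0.13 -0.29 -1.27] sd [0.35 0.5  0.28]
t 9.15 pos [0.5092 0.085  0.1105] z [-0.004  0.003 -1.   ] tooly yaw 1.581 d cm [-0.06  0.01  0.35] F [ 0.31 -0.12 -0.93] w 0.019407889546797247
turn 0.010670025665543426
```

```bash
python3 -m jog '[[0,0,0.2,0,1],[0,0,0.15,0,1],[0,0,0,0,1],[0,0,0,0,1],[0,0,0,0,1],[0,0,0,0,1],[0,0,0,0,1],[0,0,0,0,1],[0,0,0,0,1],[0,0,0,0,1]]' 20
python3 - <<'E'
from h import *
favg(6); delta([*P[2],.125],np.pi/2)
E
```

```text
time: 10.15
ee_pos: [0.5097, 0.085, 0.1074]
eef_rot: [-0.005, 1.0, 0.002, -0.001]
ft_force: [-0.7, -0.8, 0.5]
width: 0.0195
Favg [-0.43  0.14  0.99] sd [0.46 0.61 0.46]
t 10.45 pos [0.5097 0.085  0.1073] z [-0.003  0.004 -1.   ] tooly yaw 1.581 d cm [-8.98 -0.76 -1.79] F [ 0.2  -0.15  0.99] w 0.019327103445962345
turn 0.010602160460407628
```

Contact on pad 1 (+2.2 N, an ordinary pad). Now pad 2.

```bash
python3 -m jog '[[0,0,-0.8,0,1],[0,0,-1,0,1],[-2,-0.15,0,0,1],[-3,-0.25,0,0,1],[-2.5,-0.25,0,0,1],[-1.2,0,0,0,1],[0,0,0,0,1],[0,0,0,0,1],[0,0,0,0,1],[0,0,0,0,1]]' 20
python3 - <<'E'
from h import *
delta([*P[2],.111],np.pi/2)
E
```

```text
time: 11.45
ee_pos: [0.5988, 0.0801, 0.1311]
eef_rot: [-0.006, 1.0, 0.003, -0.001]
ft_force: [0.3, 0.3, -1.4]
width: 0.0194
t 11.45 pos [0.5988 0.0801 0.1311] z [-0.001  0.005 -1.   ] tooly yaw 1.583 d cm [-0.08 -0.19  2.01] F [ 0.29  0.27 -1.39] w 0.019448173790774785
turn 0.01234719781440563
```

```bash
python3 -m jog '[[-0.08,-0.15,0.5,0,1],[0,-0.04,0.6,0,1],[0,0,0.5,0,1],[0,0,0.3,0,1],[0,0,0,0,1],[0,0,0,0,1],[0,0,0,0,1],[0,0,0,0,1],[0,0,0,0,1],[0,0,0,0,1]]' 20
python3 - <<'E'
from h import *
favg(6); delta([*P[2],.107],np.pi/2)
E
```

```text
time: 12.45
ee_pos: [0.5985, 0.0785, 0.1106]
eef_rot: [-0.006, 1.0, 0.003, -0.001]
ft_force: [-0.4, 0.0, -1.7]
width: 0.0193
Favg [-0.15 -0.22 -1.59] sd [0.51 0.25 0.44]
t 12.75 pos [0.5984 0.0785 0.1105] z [-0.002  0.006 -1.   ] tooly yaw 1.584 d cm [-0.12 -0.02  0.35] F [ 0.45 -0.14 -0.88] w 0.019400074261133275
turn 0.012893793884106275
```

Pad 2 gives no contact at 26.5 mm, so it is ordinary. Pressing.

```bash
python3 -m jog '[[-0.08,0,0.2,0,1],[0,0,0.15,0,1],[0,0,0,0,1],[0,0,0,0,1],[0,0,0,0,1],[0,0,0,0,1],[0,0,0,0,1],[0,0,0,0,1],[0,0,0,0,1],[0,0,0,0,1]]' 20
python3 - <<'E'
from h import *
favg(6); delta([*P[3],.125],np.pi/2)
E
```

```text
time: 13.75
ee_pos: [0.5995, 0.0785, 0.1074]
eef_rot: [-0.006, 1.0, 0.003, -0.001]
ft_force: [-0.5, 0.3, -0.3]
width: 0.0196
Favg [-0.68 -0.01  0.52] sd [0.51 0.44 0.56]
t 14.05 pos [0.5995 0.0786 0.1074] z [-0.001  0.006 -1.   ] tooly yaw 1.584 d cm [  1.07 -11.95  -1.83] F [-1.37 -0.73 -0.22] w 0.019390324948964133
turn 0.01290910789111055
```

```bash
python3 -m jog '[[0,0,-0.8,0,1],[0,0,-0.7,0,1],[0.2,-2.5,0,0,1],[0.35,-4,0,0,1],[0.3,-3.6,0,0,1],[0.15,-1.6,0,0,1],[0,0,0,0,1],[0,0,0,0,1],[0,0,0,0,1],[0,0,0,0,1]]' 20
python3 - <<'E'
from h import *
delta([*P[3],.1115],np.pi/2)
E
```

```text
time: 15.05
ee_pos: [0.5926, -0.0377, 0.1262]
eef_rot: [-0.009, 1.0, 0.004, 0.001]
ft_force: [-0.9, 0.2, -1.7]
width: 0.0196
t 15.05 pos [ 0.5926 -0.0377  0.1262] z [ 0.003  0.008 -1.   ] tooly yaw 1.59 d cm [ 0.23 -0.36  1.47] F [-0.85  0.18 -1.75] w 0.019641899845620522
turn 0.018906397266612363
```

```bash
python3 -m jog '[[0.2,-0.38,0.4,0.02,1],[0.03,-0.05,0.45,0,1],[0,0,0.4,0,1],[0,0,0.15,0,1],[0,0,0,0,1],[0,0,0,0,1],[0,0,0,0,1],[0,0,0,0,1],[0,0,0,0,1],[0,0,0,0,1]]' 20
python3 - <<'E'
from h import *
favg(6); delta([*P[3],.107],np.pi/2)
E
```

```text
time: 16.05
ee_pos: [0.5909, -0.0394, 0.1114]
eef_rot: [-0.0, 1.0, 0.004, 0.002]
ft_force: [-0.5, -0.5, 1.6]
width: 0.0196
Favg [-0.3  -0.26  0.75] sd [0.34 0.6  0.54]
t 16.35 pos [ 0.5909 -0.0394  0.1113] z [ 0.003  0.009 -1.   ] tooly yaw 1.572 d cm [ 0.05 -0.18  0.43] F [-0.28 -0.08  0.88] w 0.019361409752875817
turn 0.0009009880738217735
```

Contact at 27.3 mm on pad 3 (+2.1 N), so pad 3 is the high one. On to pad 4.

```bash
python3 -m jog '[[0,0,-0.8,0,1],[0,0,-0.8,0,1],[2,0.15,0,0,1],[3,0.15,0,0,1],[2.5,0.15,0,0,1],[1.2,0,0,0,1],[0,0,0,0,1],[0,0,0,0,1],[0,0,0,0,1],[0,0,0,0,1]]' 20
python3 - <<'E'
from h import *
delta([*P[4],.111],np.pi/2)
E
```

```text
time: 17.35
ee_pos: [0.5036, -0.035, 0.132]
eef_rot: [-0.001, 1.0, 0.004, 0.004]
ft_force: [0.3, -0.6, -1.3]
width: 0.0195
t 17.35 pos [ 0.5036 -0.035   0.132 ] z [ 0.008  0.009 -1.   ] tooly yaw 1.572 d cm [0.3  0.02 2.1 ] F [ 0.32 -0.61 -1.34] w 0.019528392048827357
turn 0.0010385105263728267
```

```bash
python3 -m jog '[[0.35,-0.03,0.5,0,1],[0.03,-0.02,0.6,0,1],[0,0,0.5,0,1],[0,0,0.3,0,1],[0,0,0.06,0,1],[0,0,0,0,1],[0,0,0,0,1],[0,0,0,0,1],[0,0,0,0,1],[0,0,0,0,1]]' 20
python3 - <<'E'
from h import *
favg(6); delta([*P[4],.107],np.pi/2)
E
```

```text
time: 18.35
ee_pos: [0.5004, -0.0356, 0.1101]
eef_rot: [-0.0, 1.0, 0.004, 0.003]
ft_force: [0.1, -0.6, -1.9]
width: 0.0196
Favg [-0.32  0.24 -1.11] sd [0.57 0.28 0.57]
t 18.65 pos [ 0.5003 -0.0356  0.1101] z [ 0.007  0.008 -1.   ] tooly yaw 1.572 d cm [-0.03  0.09  0.31] F [-0.41  0.44 -0.04] w 0.01933462114561153
turn 0.0008933057751703277
```

```bash
python3 -m jog '[[0,0,0.2,0,1],[0,0,0.15,0,1],[0,0,0,0,1],[0,0,0,0,1],[0,0,0,0,1],[0,0,0,0,1],[0,0,0,0,1],[0,0,0,0,1],[0,0,0,0,1],[0,0,0,0,1]]' 20
python3 - <<'E'
from h import *
favg(6); c=grab('side','s6.png'); s=r.read_state()['ee_pos']; print('tip',proj(c,[s[0],s[1],s[2]-.081]))
delta([.4555,.3025,.185],np.pi/2)
cv2.imwrite('pics/s6c.png',cv2.resize(c['pixels'][160:250,200:310,::-1],(733,600),interpolation=cv2.INTER_CUBIC))
E
```

```text
time: 19.65
ee_pos: [0.5008, -0.0356, 0.1069]
eef_rot: [-0.0, 1.0, 0.004, 0.004]
ft_force: [-0.2, -0.6, 0.8]
width: 0.0193
Favg [-0.17 -0.27  0.57] sd [0.67 0.26 0.19]
tip (np.float64(254.26546796416713), np.float64(227.04979491148137))
t 20.0 pos [ 0.5008 -0.0356  0.1069] z [ 0.008  0.008 -1.   ] tooly yaw 1.572 d cm [ 4.45 33.87 -7.57] F [ 0.06 -0.12  0.44] w 0.019486608479692084
turn 0.0008398708352062023
```

View pics/s6c.png

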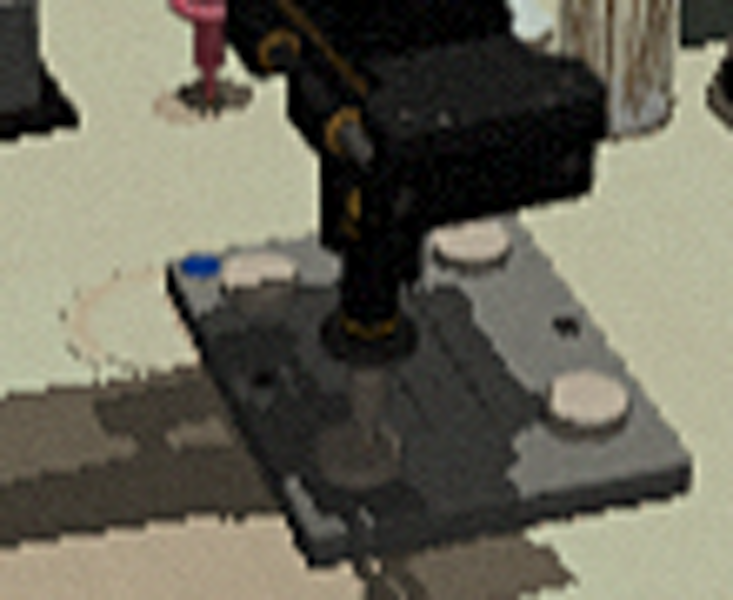

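All four pads are touched. In the crop the tip at (366,447) is on pad 4's middle, which is at (358,453). Returning to the stand.

```bash
python3 -m jog '[[0,0,-1.5,0,1],[0,0,-2.5,0,1],[0,0,-2.5,0,1],[0.3,2.5,-0.8,0,1],[0.6,4.5,0,0,1],[0.6,4.5,0,0,1],[0.6,4.5,0,0,1],[0.6,4.5,0,0,1],[0.6,4.5,0,0,1],[0.5,3.5,0,0,1]]' 20
python3 - <<'E'
from h import *
delta([.4558,.3025,.185],np.pi/2)
E
```

```text
time: 21.0
ee_pos: [0.4617, 0.2527, 0.1834]
eef_rot: [0.006, 1.0, 0.004, 0.004]
ft_force: [1.1, -1.3, -1.1]
width: 0.0194
t 21.0 pos [0.4617 0.2527 0.1834] z [ 0.007  0.007 -1.   ] tooly yaw 1.559 d cm [ 0.65  4.97 -0.13] F [ 1.08 -1.33 -1.07] w 0.019408542937909477
turn -0.012051224339165723
```

```bash
python3 -m jog '[[0.35,2.5,0,-0.012,1],[0.2,1.6,0,0,1],[0.1,0.5,0,0,1],[0,0,0,0,1],[0,0,0,0,1],[0,0,0,0,1],[0,0,0,0,1],[0,0,0,0,1]
,[0,0,0,0,1],[0,0,0,0,1]]' 20
python3 - <<'E'
from h import *
c=grab('wrist','w7.png'); delta([.4545,.302,.096],np.pi/2)
s=r.read_state(); tp=s['ee_pos']; print(proj(c,[.4535,.302,.062]))
cv2.imwrite('pics/w7c.png',cv2.resize(c['pixels'][100:300,150:350,::-1],(600,600),interpolation=cv2.INTER_CUBIC))
E
```

```text
time: 22.0
ee_pos: [0.455, 0.2995, 0.1826]
eef_rot: [0.001, 1.0, 0.003, 0.003]
ft_force: [0.2, 0.2, -1.8]
width: 0.0194
t 22.05 pos [0.455  0.2995 0.1825] z [ 0.006  0.006 -1.   ] tooly yaw 1.57 d cm [0.1  0.2  8.65] F [-0.39  0.17 -0.89] w 0.01950947214441459
turn -0.0010364051227715887
(np.float64(255.13428112715619), np.float64(185.24892861408568))
```

View pics/w7c.png

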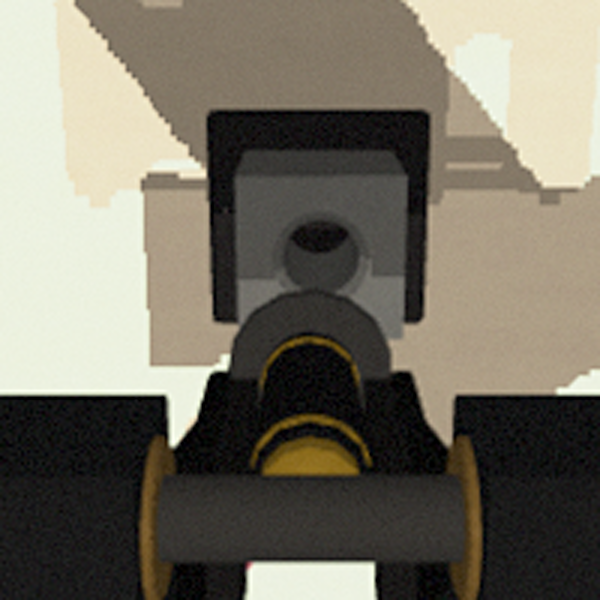

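Hole mouth at crop (320,255), about (0.4537, 0.3035). The probe is nearly in line, so I'll nudge it and go in.

```bash
python3 -m jog '[[0.12,0.33,0.3,0,1],[0,0.05,1,0,1],[0,0,1.2,0,1],[0,0,1.2,0,1],[0,0,0.8,0,1],[0,0,0.4,0,1],[0,0,0,0,1],[0,0,0,0,1],[0,0,0,0,1],[0,0,0,0,1]]' 20
python3 - <<'E'
from h import *
delta([.4538,.303,.097],np.pi/2)
E
```

```text
time: 23.05
ee_pos: [0.4534, 0.3039, 0.1282]
eef_rot: [0.0, 1.0, 0.002, 0.002]
ft_force: [-0.2, 0.0, -0.2]
width: 0.0194
t 23.05 pos [0.4534 0.3039 0.1282] z [ 0.005  0.005 -1.   ] tooly yaw 1.57 d cm [-0.03 -0.1   3.12] F [-0.16  0.02 -0.19] w 0.019425181261880933
turn -0.00046843399597373825
```

```bash
python3 -m jog '[[0,-0.05,0.8,0,1],[0,0,0.9,0,1],[0,0,0.7,0,1],[0,0,0.3,0,1],[0,0,0.1,0,1],[0,0,0,0,1],[0,0,0,0,1],[0,0,0,0,1],[0,0,0,0,1],[0,0,0,0,1]]' 20
python3 - <<'E'
from h import *
favg(4); delta([.4538,.303,.096],np.pi/2)
E
```

```text
time: 24.05
ee_pos: [0.4539, 0.3037, 0.0984]
eef_rot: [0.0, 1.0, 0.003, 0.003]
ft_force: [-0.4, 0.3, -1.4]
width: 0.0191
Favg [ 0.14 -0.14 -1.04] sd [0.22 0.77 0.19]
t 24.25 pos [0.4538 0.3037 0.0982] z [ 0.005  0.005 -1.   ] tooly yaw 1.57 d cm [ 0.01 -0.07  0.22] F [ 0.32 -0.11 -0.93] w 0.019535323718065177
turn -0.0004857856710760444
```

```bash
python3 -m jog '[[0,0,0.15,0,1],[0,0,0.04,0,1],[0,0,0,0,1],[0,0,0,0,0.5],[0,0,0,0,0.5],[0,0,0,0,0.5],[0,0,0,0,0.5],[0,0,-0.8,0,0.5],[0,0,-1.5,0,0.3],[0,0,-2,0,0.2]]' 20
python3 -m jog '[[0,0,-2,0,0],[0,0,-2,0,0],[0,0,-0.8,0,0],[0,0,0,0,0],[0,0,0,0,0],[0,0,0,0,0],[0,0,0,0,0],[0,0,0,0,0],[0,0,0,0,0],[0,0,0,0,0]]'
python3 - <<'E'
from h import *
c=grab('wrist','w8.png'); cap(c,.122); delta([.495,-.296,.2],np.pi/2)
cv2.imwrite('pics/w8c.png',c['pixels'][100:300,100:400,::-1])
E
```

```text
time: 25.25
ee_pos: [0.4526, 0.3027, 0.1393]
eef_rot: [0.0, 1.0, 0.001, 0.001]
ft_force: [-0.1, 0.1, 0.3]
width: 0.0527
time: 26.25
ee_pos: [0.4523, 0.3023, 0.1902]
eef_rot: [0.0, 1.0, 0.002, 0.001]
ft_force: [-0.2, -0.3, 0.2]
width: 0.0867
blob [245 196  21  21 350] [254.7 206.3] [0.4537 0.3037 0.122 ]
t 26.3 pos [0.4523 0.3023 0.1902] z [ 0.003  0.003 -1.   ] tooly yaw 1.57 d cm [ -4.31 -59.83  -1.15] F [ 0.13 -0.24 -0.01] w 0.08673589933493303
turn -0.0006070439927923221
```

View pics/w8c.png

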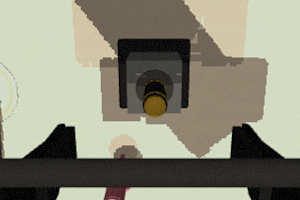

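The probe stands upright and seated in its stand, with the cap at crop (155,105). Now to the marker.

```bash
python3 -m jog '[[-0.3,-3,0,0,0],[-0.35,-4.9,0,0,0],[-0.35,-4.9,0,0,0],[-0.35,-4.9,0,0,0],[-0.35,-4.9,0,0,0],[-0.35,-4.9,0,0,0],[-0.35,-4.9,0,0,0],[-0.35,-4.9,0,0,0],[-0.35,-4.9,0,0,0],[-0.35,-4.9,0,0,0]]'
python3 - <<'E'
from h import *
delta([.495,-.296,.16],np.pi/2)
E
```

```text
time: 27.3
ee_pos: [0.4885, -0.1719, 0.1889]
eef_rot: [-0.007, 1.0, 0.004, 0.004]
ft_force: [1.0, 0.0, -0.5]
width: 0.0871
t 27.3 pos [ 0.4885 -0.1719  0.1889] z [ 0.007  0.007 -1.   ] tooly yaw 1.585 d cm [ -0.46 -12.44   2.81] F [ 0.98  0.01 -0.47] w 0.08710170287988668
turn 0.013920166513361476
```

```bash
python3 -m jog '[[0,-4.5,0.5,0.014,0],[0,-4,1,0,0],[0,-2.5,1,0,0],[0,-0.8,0.5,0,0],[0,0,0,0,0],[0,0,0,0,0],[0,0,0,0,0],[0,0,0,0,0],[0,0,0,0,0],[0,0,0,0,0]]'
cat >> h.py <<'E'
def red(c,z):
    p=c['pixels'].astype(int); m=((p[...,0]-p[...,2]>60)&(p[...,0]-p[...,1]>60)).astype(np.uint8)
    n,l,s,ce=cv2.connectedComponentsWithStats(m)
    for i in range(1,n):
        if s[i,4]>60: print('red',s[i],np.round(ce[i],1),np.round(onz(c,*ce[i],z),4))
E
python3 - <<'E'
from h import *
c=grab('wrist','w9.png'); red(c,.012); delta([.495,-.296,.012],np.pi/2)
red(load('top1.png'),.012)
E
```

```text
time: 28.3
ee_pos: [0.4898, -0.2964, 0.1596]
eef_rot: [0.001, 1.0, 0.003, 0.006]
ft_force: [0.6, -0.4, -0.4]
width: 0.0872
red [239 170  29  30 657] [252.7 185.2] [ 0.4962 -0.2961  0.012 ]
t 28.35 pos [ 0.4899 -0.2964  0.1596] z [ 0.012  0.005 -1.   ] tooly yaw 1.568 d cm [-0.34 -0.03 14.77] F [-0.37  0.22  0.09] w 0.08672116697579296
turn -0.002308828670131824
```

View pics/w9.png

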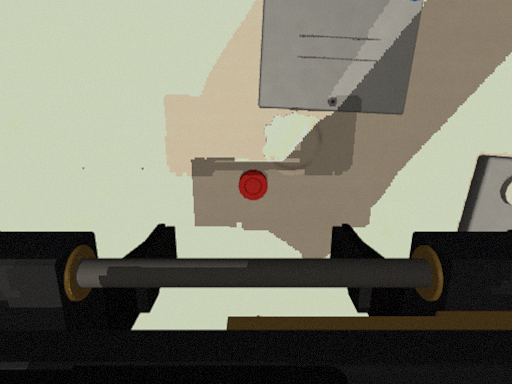

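The marker is at (253,185), giving (0.4962, -0.2961), right between the fingers. Descending.

```bash
python3 -m jog '[[-0.4,-0.03,1.5,0,0],[-0.07,0,2.5,0,0],[0,0,2.5,0,0],[0,0,2,0,0],[0,0,1.2,0,0],[0,0,0.5,0,0],[0,0,0,0,0.3],[0,0,0,0,0.3],[0,0,0,0,0.3],[0,0,0,0,0.3]]'
python3 - <<'E'
from h import *
c=grab('wrist','w10.png'); red(c,.012); delta([.4962,-.2961,.0265],np.pi/2)
E
```

```text
time: 29.35
ee_pos: [0.4981, -0.2959, 0.0517]
eef_rot: [0.001, 1.0, 0.002, 0.007]
ft_force: [-0.3, 0.1, 0.1]
width: 0.0648
red [ 231  191   44   45 1538] [252.5 213.1] [ 0.4954 -0.2962  0.012 ]
t 29.4 pos [ 0.4982 -0.2959  0.0517] z [ 0.015  0.004 -1.   ] tooly yaw 1.569 d cm [ 0.23 -0.03  2.52] F [ 0.4  -0.23  0.51] w 0.0631685752251284
turn -0.001421868305014451
```

```bash
python3 -m jog '[[0.2,-0.03,0.8,0,0.3],[0,0,0.8,0,0.3],[0,0,0.5,0,0.3],[0,0,0.2,0,0.3],[0,0,0,0,0.3],[0,0,0,0,0.3],[0,0,0,0,0.3],[0,0,0,0,0.3],[0,0,0,0,0.3],[0,0,0,0,0.3]]' 12
python3 - <<'E'
from h import *
delta([.4958,-.2961,.0265],np.pi/2)
E
```

```text
time: 30.4
ee_pos: [0.4968, -0.2963, 0.0274]
eef_rot: [0.001, 1.0, 0.002, 0.008]
ft_force: [-0.4, -0.4, -0.2]
width: 0.0611
t 30.4 pos [ 0.4968 -0.2963  0.0274] z [ 0.016  0.004 -1.   ] tooly yaw 1.569 d cm [0.1  0.02 0.09] F [-0.43 -0.41 -0.18] w 0.06108684865959594
turn -0.0013840259371971086
```

```bash
python3 -m jog '[[0.1,0,0.05,0,1],[0,0,0,0,1],[0,0,0,0,1],[0,0,0,0,1],[0,0,0,0,1],[0,0,0,0,1],[0,0,0,0,1],[0,0,0,0,1],[0,0,0,0,1],[0,0,0,0,1]]' 12
python3 - <<'E'
from h import *
c=grab('wrist','w11.png'); red(c,.012);delta([.5904,-.0412,.13],np.pi/2)
E
```

```text
time: 31.4
ee_pos: [0.4958, -0.2964, 0.027]
eef_rot: [0.001, 1.0, 0.002, 0.008]
ft_force: [-0.5, -0.9, 0.3]
width: 0.0008
red [230 205  48  51 856] [253.3 219.1] [ 0.488  -0.2962  0.012 ]
t 31.45 pos [ 0.4958 -0.2963  0.027 ] z [ 0.016  0.004 -1.   ] tooly yaw 1.569 d cm [ -9.58  25.57 -10.05] F [ 0.24 -1.47 -0.07] w 0.0006182308846689652
turn -0.001362954999593713
```

The jaws shut to 0.8 mm, so the grip missed. Looking.

```bash
python3 - <<'E'
from h import *
s=grab('side','s11.png'); w=load('w11.png')
print(proj(w,[.4958,-.2963,.005]),proj(w,[.4958,-.2963,.027]))
a=cv2.resize(w['pixels'][150:300,150:350,::-1],(800,600))[:, :]
b=cv2.resize(s['pixels'][250:350,250:370,::-1],(400,333),interpolation=cv2.INTER_CUBIC)
o=np.zeros((600,800,3),np.uint8); o[:300,:400]=cv2.resize(a,(400,300)); o[:333,400:]=b; cv2.imwrite('pics/c11.png',o)
red(s,.007)
E
```

```text
(np.float64(253.04322923719056), np.float64(226.71428236022734)) (np.float64(253.1730195841437), np.float64(241.97526400108225))
```

View pics/c11.png

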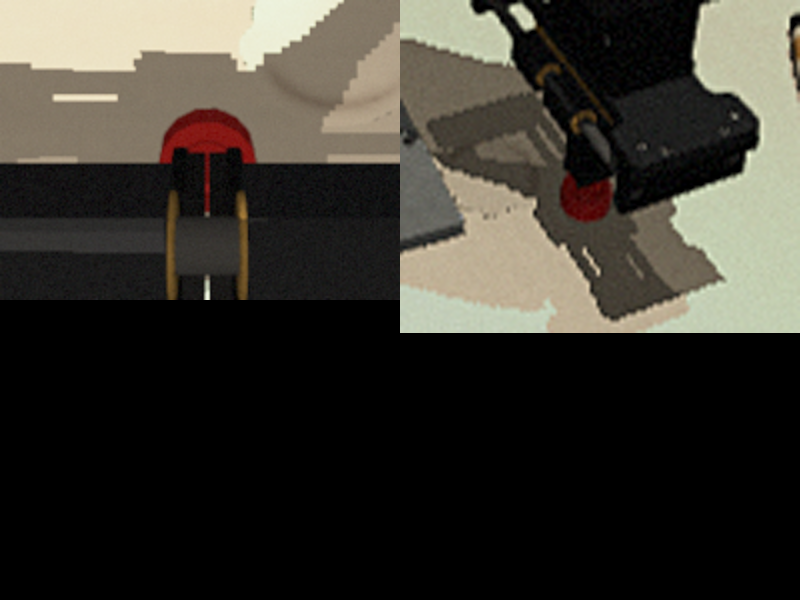

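The fingers closed just over the puck, on its dish; the puck is upright and still between them. The tips reach less far than I assumed. I'll lift, open, and go lower.

```bash
python3 -m jog '[[0,0,-1,0,1],[0,0,-1.5,0,1],[0,0,-0.5,0,0.3],[0,0,0,0,0.3],[0,0,0,0,0.3],[0,0,0,0,0.3],[0,0,0,0,0.3],[0,0,0,0,0.3],[0,0,0,0,0.3],[0,0,0,0,0.3]]' 12
python3 - <<'E'
from h import *
c=grab('wrist','w12.png'); red(c,.012);delta([.4958,-.2961,.02],np.pi/2)
E
```

```text
time: 32.5
ee_pos: [0.4953, -0.2965, 0.0599]
eef_rot: [0.001, 1.0, 0.002, 0.008]
ft_force: [-0.5, -0.4, -0.5]
width: 0.0558
red [ 233  191   42   44 1435] [253.3 212.7] [ 0.4955 -0.2962  0.012 ]
t 32.55 pos [ 0.4953 -0.2965  0.0599] z [ 0.016  0.004 -1.   ] tooly yaw 1.569 d cm [0.01 0.02 3.99] F [ 0.18 -0.18  0.2 ] w 0.05761919116073929
turn -0.0013725291003945372
```

```bash
python3 -m jog '[[0,0.02,1,0,0.3],[0,0,1.2,0,0.3],[0,0,1,0,0.3],[0,0,0.3,0,0.3],[0,0,0.1,0,0.3],[0,0,0,0,0.3],[0,0,0,0,0.3],[0,0,0,0,0.3],[0,0,0,0,0.3],[0,0,0,0,0.3]]' 12
python3 - <<'E'
from h import *
favg(3);delta([.4955,-.2961,.017],np.pi/2)
E
```

```text
time: 33.55
ee_pos: [0.4957, -0.2961, 0.0202]
eef_rot: [0.001, 1.0, 0.002, 0.008]
ft_force: [0.2, 0.2, -0.5]
width: 0.0608
Favg [0.53 0.34 0.03] sd [0.44 0.26 0.41]
t 33.7 pos [ 0.4956 -0.2961  0.0201] z [ 0.016  0.004 -1.   ] tooly yaw 1.569 d cm [ 0.01 -0.    0.31] F [0.85 0.01 0.46] w 0.06092484448343556
turn -0.0015479933574946703
```

```bash
python3 -m jog '[[0,0,0.2,0,0.3],[0,0,0.15,0,0.3],[0,0,0,0,0.3],[0,0,0,0,0.3],[0,0,0,0,1],[0,0,0,0,1],[0,0,0,0,1],[0,0,0,0,1],[0,0,0,0,1],[0,0,0,0,1]]' 12
python3 - <<'E'
from h import *
favg(3);delta([.4955,-.2961,.017],np.pi/2)
E
```

```text
time: 34.7
ee_pos: [0.4957, -0.296, 0.0163]
eef_rot: [0.001, 1.0, 0.002, 0.008]
ft_force: [-0.0, -0.8, 0.6]
width: 0.0208
Favg [-0.28  0.17 -0.1 ] sd [0.22 0.41 0.22]
t 34.85 pos [ 0.4957 -0.296   0.0163] z [ 0.016  0.004 -1.   ] tooly yaw 1.569 d cm [ 0.02 -0.01 -0.07] F [-0.09  0.56 -0.38] w 0.009023567306148653
turn -0.001534879294955216
```

The picture allowance is used up, so I'll check numerically where the puck is now against before.

```bash
cat >> h.py <<'E'
def redr(c,z):
    p=c['pixels'].astype(int); m=((p[...,0]>2.2*p[...,1]+5)&(p[...,0]>2.2*p[...,2]+5)&(p[...,0]>30)).astype(np.uint8)
    n,l,s,ce=cv2.connectedComponentsWithStats(m)
    for i in range(1,n):
        if s[i,4]>25: print('red',s[i],np.round(ce[i],1),np.round(onz(c,*ce[i],z),4))
    return m
E
python3 - <<'E'
from h import *
print('side start'); redr(load('side1.png'),.01); print('side s11'); redr(load('s11.png'),.01)
c=grab('side','s13.png'); print('side now'); redr(c,.01)
print('top start'); redr(load('top1.png'),.012)
w=grab('wrist','w13.png'); print('wrist w12'); redr(load('w12.png'),.012); print('now'); m=redr(w,.012)
ys,xs=np.where(m); sel=(xs>200)&(xs<310)&(ys<300)
if sel.any():
    for y in range(185,262,3): print(y,''.join('#' if m[y,x] else ('.' if w['pixels'][y,x].max()>60 else ' ') for x in range(205,305,2)))
delta([.4955,-.2961,.017],np.pi/2)
for z in(-.006,.0,.01): print(z,proj(w,[.4957,-.296,z]))
E
```

```text
side start
red [ 91  11  15  29 122] [98.4 24.5] [0.4515 2.6859 0.01  ]
red [298 301  15  15 181] [305.1 308.1] [ 0.495  -0.2973  0.01  ]
side s11
red [ 91  11  16  29 135] [98.4 24.3] [0.4524 2.6918 0.01  ]
red [298 302  16  15 156] [305.1 309.5] [ 0.4933 -0.3005  0.01  ]
side now
red [ 91  11  16  29 123] [98.5 24.7] [0.4514 2.6778 0.01  ]
red [298 304  15  13  98] [304.2 311.1] [ 0.4895 -0.3034  0.01  ]
top start
red [356 211   8   8  47] [359.5 214.4] [ 0.4985 -0.2976  0.012 ]
wrist w12
red [ 233  191   42   44 1427] [253.2 212.4] [ 0.4952 -0.2962  0.012 ]
now
red [228 211  47  48 891] [251.8 228.7] [ 0.4894 -0.2967  0.012 ]
red [275 226   4  15  26] [276.5 234.1] [ 0.4928 -0.2826  0.012 ]
185 ..................................................
188 ..................................................
191 ..................................................
194 ..................................................
197 ..................................................
200 ..................................................
203 ..................................................
206 ........
[... 719 characters left out ...]
          #####                       
248            ..         #####         ..            
251            ..         #####         ...           
254           ...         #####         ...           
257           ...         #####         ...           
260           ..                         ..           
t 34.95 pos [ 0.4956 -0.296   0.0163] z [ 0.015  0.004 -1.   ] tooly yaw 1.569 d cm [ 0.01 -0.01 -0.07] F [-0.51  0.35 -0.65] w 0.0035538819840722825
turn -0.0015735208973768344
-0.006 (np.float64(252.95673011209058), np.float64(226.70100637063976))
0.0 (np.float64(252.9885492768339), np.float64(230.51717617137976))
0.01 (np.float64(253.04604658399572), np.float64(237.4130041726876))
```

The puck is still in place at (0.495, -0.296), and at TCP z = 16 mm the fingers still close above it. So the real tips end close to the TCP. Lift, open, and go about 8 mm lower while watching the force.

```bash
python3 -m jog '[[0,0,-0.7,0,1],[0,0,-0.6,0,0.4],[0,0,0,0,0.3],[0,0,0,0,0.3],[0,0,0,0,0.3],[0,0,0,0,0.3],[0,0,0.6,0,0.3],[0,0,0.6,0,0.3],[0,0,0.2,0,0.3],[0,0,0,0,0.3]]' 12
python3 - <<'E'
from h import *
favg(3);w=grab('wrist','w14.png'); redr(w,.012); delta([.4955,-.2961,.009],np.pi/2)
E
```

```text
time: 35.95
ee_pos: [0.4954, -0.2958, 0.0149]
eef_rot: [0.001, 1.0, 0.002, 0.008]
ft_force: [0.8, -0.4, -0.6]
width: 0.0591
Favg [-0.34  0.01  0.03] sd [0.79 0.26 0.49]
red [ 227  211   52   48 2063] [252.7 236.1] [ 0.4938 -0.2962  0.012 ]
t 36.15 pos [ 0.4959 -0.2961  0.0157] z [ 0.016  0.004 -1.   ] tooly yaw 1.569 d cm [ 0.05 -0.01  0.67] F [ 0.32 -0.37 -0.02] w 0.06079130336969701
turn -0.001489048429393236
```

```bash
python3 -m jog '[[0.05,0,0.25,0,0.3],[0.05,0,0.25,0,0.3],[0,0,0.2,0,0.3],[0,0,0,0,0.3],[0,0,0,0,0.3],[0,0,0,0,0.3],[0,0,0,0,0.3],[0,0,0,0,0.3],[0,0,0,0,0.3],[0,0,0,0,0.3]]' 12
python3 - <<'E'
from h import *
favg(3); delta([.4955,-.2961,.006],np.pi/2)
E
```

```text
time: 37.15
ee_pos: [0.4953, -0.2962, 0.0086]
eef_rot: [0.001, 1.0, 0.002, 0.009]
ft_force: [-0.2, 0.3, 0.8]
width: 0.0608
Favg [ 0.12  0.31 -0.13] sd [0.41 0.28 0.15]
t 37.3 pos [ 0.4953 -0.2962  0.0085] z [ 0.017  0.004 -1.   ] tooly yaw 1.569 d cm [-0.02  0.01  0.26] F [ 0.11  0.11 -0.15] w 0.06113170391858966
turn -0.0014560656288911122
```

```bash
python3 -m jog '[[0,0,0.05,0,1],[0,0,0,0,1],[0,0,0,0,1],[0,0,0,0,1],[0,0,0,0,1],[0,0,0,0,1],[0,0,0,0,1],[0,0,0,0,1],[0,0,0,0,1],[0,0,0,0,1]]' 12
python3 - <<'E'
from h import *
favg(2); w=grab('wrist','w15.png'); redr(w,.012);delta([.5904,-.0412,.11],np.pi/2)
E
```

```text
time: 38.3
ee_pos: [0.4953, -0.2961, 0.008]
eef_rot: [0.001, 1.0, 0.002, 0.009]
ft_force: [0.5, -0.4, -0.7]
width: 0.0283
Favg [-0.53  0.03 -1.1 ] sd [0.11 0.16 0.02]
red [ 227  216   53   43 1927] [253.1 239.3] [ 0.4917 -0.2961  0.012 ]
t 38.45 pos [ 0.4953 -0.2962  0.008 ] z [ 0.017  0.004 -1.   ] tooly yaw 1.569 d cm [-9.65 25.55 -9.94] F [-0.61 -0.21  0.3 ] w 0.028411051819191686
turn -0.0014329147307208245
```

Gripped (28.4 mm wide). Lifting and heading for pad 3.

```bash
python3 -m jog '[[0,0,-1,0,1],[0,0,-2,0,1],[0,0,-2.5,0,1],[0,0,-2,0,1],[-1,2.5,-1,0,1],[-1.6,4.2,0,0,1],[-1.6,4.2,0,0,1],[-1.6,4.2,0,0,1],[-1.6,4.2,0,0,1],[-1,3,0,0,1]]' 12
python3 - <<'E'
from h import *
c=load('s5.png')
for k,(u,v),z in[(1,(272,292),.026),(2,(495,252),.026),(3,(615,418),.029),(4,(377,467),.026)]: print(k,np.round(onz(c,200+u/7-.4,160+v/7-.4,z),4),P[k])
w=grab('wrist','w16.png'); redr(w,.1)
delta([.5904,-.0412,.06],np.pi/2)
E
```

```text
time: 39.45
ee_pos: [0.5804, -0.0743, 0.1064]
eef_rot: [0.008, 1.0, 0.0, 0.011]
ft_force: [-0.7, -0.3, -0.5]
width: 0.0286
1 [0.5079 0.0842 0.026 ] (0.5098, 0.0851)
2 [0.5989 0.0785 0.026 ] (0.5996, 0.0783)
3 [ 0.5887 -0.0409  0.029 ] (0.5904, -0.0412)
4 [ 0.5001 -0.0322  0.026 ] (0.5007, -0.0346)
red [ 227  216   53   43 1926] [253.1 239.4] [ 0.5818 -0.0743  0.1   ]
t 39.5 pos [ 0.582  -0.0684  0.1063] z [ 0.023  0.003 -1.   ] tooly yaw 1.561 d cm [-0.7   2.71  4.66] F [ 0.56  6.   -0.51] w 0.02850609949346761
turn -0.009955997122104598
```

```bash
python3 -m jog '[[-0.3,1.3,0.5,-0.01,1],[-0.25,0.9,1,0,1],[-0.05,0.35,1.2,0,1],[0,0.1,1,0,1],[0,0,0.4,0,1],[0,0,0,0,1],[0,0,0,0,1],[0,0,0,0,1],[0,0,0,0,1],[0,0,0,0,1]]' 12
python3 - <<'E'
from h import *
c=grab('side','s17.png'); redr(c,.029+.03); s=r.read_state()['ee_pos']; print('marker pred side px',proj(c,[s[0],s[1],s[2]-.008+.007]))
favg(3); delta([.5895,-.041,.038],np.pi/2)
E
```

```text
time: 40.5
ee_pos: [0.5886, -0.0441, 0.0631]
eef_rot: [0.002, 1.0, 0.0, 0.011]
ft_force: [-0.5, -0.4, -1.1]
width: 0.0281
red [ 91  11  16  29 130] [98.4 24.5] [0.4287 2.4185 0.059 ]
red [284 203   5  11  47] [286.2 208.3] [ 0.5861 -0.0351  0.059 ]
marker pred side px (np.float64(288.9583733161308), np.float64(208.97311285146145))
Favg [ 0.2  -0.21 -0.19] sd [0.11 0.35 0.07]
t 40.7 pos [ 0.5885 -0.0439  0.0629] z [ 0.023  0.001 -1.   ] tooly yaw 1.567 d cm [-0.04  0.28  2.5 ] F [ 0.11  0.23 -0.26] w 0.028447654480015638
turn -0.003551344678391244
```

```bash
python3 -m jog '[[-0.04,0.25,0.5,0,1],[0,0.03,0.8,0,1],[0,0,0.6,0,1],[0,0,0.3,0,1],[0,0,0.1,0,1],[0,0,0,0,1],[0,0,0,0,1],[0,0,0,0,1],[0,0,0,0,1],[0,0,0,0,1]]' 12
python3 - <<'E'
from h import *
favg(4); delta([.5895,-.041,.037],np.pi/2)
E
```

```text
time: 41.7
ee_pos: [0.5895, -0.0406, 0.0377]
eef_rot: [0.002, 1.0, 0.0, 0.011]
ft_force: [0.3, -0.4, -0.6]
width: 0.0285
Favg [ 0.1   0.17 -0.32] sd [0.55 0.25 0.25]
t 41.9 pos [ 0.5894 -0.0405  0.0376] z [ 0.022  0.001 -1.   ] tooly yaw 1.568 d cm [-0.01 -0.05  0.06] F [-0.03  0.1  -0.51] w 0.028017740901836737
turn -0.0031829339511073584
```

```bash
python3 -m jog '[[0,0,0.06,0,1],[0,0,0,0,1],[0,0,0,0,0.6],[0,0,0,0,0.4],[0,0,0,0,0.4],[0,0,0,0,0.4],[0,0,0,0,0.4],[0,0,-0.8,0,0.3],[0,0,-2,0,0.2],[0,0,-3,0,0]]' 12
python3 -m jog '[[0,0,-3,0,0],[2,0,-2.5,0,0],[3,0,-1,0,0],[3,0,0,0,0],[0,0,0,0,0],[0,0,0,0,0],[0,0,0,0,0],[0,0,0,0,0],[0,0,0,0,0],[0,0,0,0,0]]'
python3 - <<'E'
from h import *
w=grab('wrist','w18.png'); s=grab('side','s18.png'); t=grab('top','t18.png')
for n,c in(('wrist',w),('side',s),('top',t)): print(n); redr(c,.041)
delta([.5895,-.041,.037])
c0,c1=load('side1.png')['pixels'].astype(int),s['pixels'].astype(int)
d=(abs(c0-c1).max(2)>70).astype(np.uint8); n,l,st_,ce=cv2.connectedComponentsWithStats(d)
print([ (st_[i].tolist()) for i in range(1,n) if st_[i,4]>40])
p=w['pixels']; 
# pads 3 rim under marker: bright ring around
cap(w,.122)
E
```

```text
time: 42.9
ee_pos: [0.5855, -0.0406, 0.0936]
eef_rot: [0.002, 1.0, -0.0, 0.007]
ft_force: [0.4, -0.5, -0.0]
width: 0.0685
time: 43.9
ee_pos: [0.5063, -0.0414, 0.1677]
eef_rot: [0.002, 1.0, 0.0, 0.013]
ft_force: [-1.1, 0.3, 0.5]
width: 0.087
wrist
red [241 245  27  14 293] [254.3 252.7] [ 0.5801 -0.0405  0.041 ]
side
red [ 91  11  16  29 125] [98.3 24.4] [0.4368 2.5178 0.041 ]
red [283 211  12  11 104] [288.2 216.3] [ 0.5879 -0.0448  0.041 ]
top
t 44.05 pos [ 0.5061 -0.0414  0.1678] z [ 0.026  0.001 -1.   ] tooly yaw 1.566 d cm [-8.    0.07 13.29] F [-0.51 -0.05  0.05] w 0.08726136753213828
[[59, 36, 27, 16, 129], [0, 48, 10, 9, 55], [55, 63, 34, 27, 337], [265, 104, 16, 14, 49], [229, 124, 66, 66, 1701], [0, 136, 23, 50, 400], [0, 157, 8, 30, 186], [232, 210, 13, 15, 42], [282, 212, 13, 10, 104], [140, 214, 101, 40, 2077], [245, 222, 15, 9, 71], [57, 224, 40, 11, 89], [86, 232, 17, 31, 306], [254, 239, 35, 14, 265], [70, 246, 16, 28, 174], [298, 301, 16, 16, 210]]
blob [ 64 255  11  45 186] [ 67.7 279.6] [ 0.5589 -0.1806  0.122 ]
```

```bash
python3 -m jog '[[0,0,-3,0,0],[-2,0,-3,0,0],[-3,0,-3,0,0],[-3,0,-1,0,0],[-1.5,0,0,0,0],[0,0,0,0,0],[0,0,0,0,0],[0,0,0,0,0],[0,0,0,0,0],[0,0,0,0,0]]'
python3 - <<'E'
from h import *
from scipy.ndimage import label
w=grab('wrist','w19.png'); s=grab('side','s19.png')
for n,c in(('wrist',w),('side',s)): print(n); m=redr(c,.041)
print('pred side',proj(s,[.5895,-.041,.036])); delta([.5895,-.041,.037])
m=redr(w,.041); p=w['pixels'].astype(int); g=p.min(2)
u,v=[int(x) for x in proj(w,[.5895,-.041,.035])]; print(u,v)
for y in range(v-26,v+27,2): print(y,''.join('#' if m[y,x] else '%x'%min(15,g[y,x]//16) for x in range(u-34,u+35,1) if 0<=x<512))
E
```

```text
time: 45.05
ee_pos: [0.5985, -0.0418, 0.2717]
eef_rot: [0.002, 1.0, 0.0, 0.01]
ft_force: [0.2, 0.3, -0.5]
width: 0.0872
wrist
red [243 144  23  23 430] [254.1 155.1] [ 0.5901 -0.0405  0.041 ]
side
red [ 91  11  16  29 124] [98.3 24.5] [0.4364 2.5148 0.041 ]
red [283 211  12  11 108] [288.3 216.3] [ 0.5881 -0.0449  0.041 ]
pred side (np.float64(287.94979712317917), np.float64(216.97221573866966))
t 45.15 pos [ 0.5987 -0.0418  0.2718] z [ 0.021  0.001 -1.   ] tooly yaw 1.567 d cm [ 1.41  0.06 23.46] F [0.1  0.01 0.  ] w 0.08697379270676073
red [243 144  23  23 430] [254.1 155.1] [ 0.5901 -0.0405  0.041 ]
253 153
127 aaaaaaaaa966787888888888888887888888888887787666666655566522333333333
129 aaaaaaaaca67888888788888888778888888888888878887887878873333333333333
131 aaaaaaaaa957788888788888778888778788888887877877888777863454454444445
133 aaaa9aaaa867889888889898888888888888889888889989999999984555555555555
135 aaaaaaaaa967778878888888878888888778888887788888888888874444444444433
137 aaaaaaabca57888888788888777888888888888787878788788778753333333433343
139 aaaaaaabca677777877889989998888887
[... 815 characters left out ...]
###########55555555555555555555555
163 666667665455555555554555554#################3555555555555555555555555
165 76666666345555555555555555543#############355555555555555555555555555
167 666666664455555555555555555555554333333445555555555555555555554555555
169 667666764455555555555555555555555555555555555555555555555555555555455
171 676776776654454444444444444455555555555555555555555555555555555555555
173 666666666667676676677676666666565656554544444444444454444555555555555
175 666667767676766676766766666666766776666677666667766666666566666545444
177 666666666666666766666766666666666767666776676666667677766666677766666
179 666666666666766666666666666666666776766677666666666666666666666667666
```

The puck shows as a round 23x23 px disc, so it lies flat. The pad rim shows evenly around its near side, as the parallax predicts. Handing in.

```bash
python3 - <<'E'
from h import *
a,b=load('side1.png'),load('s19.png'); 
for x0,y0,x1,y1 in((180,130,215,185),(265,155,285,172),(360,250,385,292)): print(np.abs(a['pixels'][y0:y1,x0:x1].astype(int)-b['pixels'][y0:y1,x0:x1]).mean())
r.close_job()
E
```

```text
10.547705627705628
12.023529411764706
12.640952380952381
the job is handed in; nothing more can be done
```

The job is done and handed in at about 45 s of the 67 s allowed; the verdict is not reported.

- **Probing:** I took the probe from its stand and touched pads 1, 2, 3 and 4 in that order. The contact force rose by about 2 N on each (1.7–2.2 N). I estimate the plunger went in about 3 mm, far from the end of its 12 mm stroke.
- **High pad:** Pad 3, the far-right one, is the high one. It was already in contact at a tip height of about 27 mm. Pads 1, 2 and 4 showed no contact at 26–26.5 mm.
- **Probe return:** It went back into its stand, and a wrist picture showed it seated and upright.
- **Marker:** My first two grips closed just above the puck, because the fingertips reach less far than I had assumed. The puck stayed where it was, and going lower gave a good grip. I then set it on pad 3.

**Last checks**
- **Marker:** It appears as a full round disc, so it lies flat. The wrist camera puts it at (0.590, -0.041), within about 1 mm of my pad 3 estimate. The cameras disagreed by about 3–4 mm on the pad positions, so I used values between them.
- **Tin, tube and probe:** I made no move near the tin or the tube. A before-and-after comparison of the side pictures around the stand, tin and tube gave a mean difference of 10–13 grey levels. I took that as noise and shading, but had no view left to confirm it by eye.
- **Pictures:** I used all 12 allowed, so the later checks were numerical only.

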